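# Lock a filter cartridge into a countertop water filter

## Task

Fit the filter cartridge into the open top of the water filter: take it by the bar on its cap, lower it so that its three side pins drop through the three gaps of the locking ring, then press it down gently against the sprung seal and turn it clockwise until it comes to the end stop and stays pulled down tight by itself. Do not force it, let go at the end, and leave the tumbler, the salt shaker and the pepper mill standing where they are.

Things in the scene. Friction and masses are not known exactly. Their poses are not given: they have to be found in the camera images.
- cartridge: White filter cartridge, loose, upright, 101 mm tall, about 0.2 kg. Origin: centre of its underside, z up its axis. Round body, 58 mm diameter (foot chamfered to 48), up to z = 56 mm; cap flange, 92 mm diameter, z = 56 to 60, sloping in to z = 66.
- grip (a point): Middle of the upright grip bar on the cartridge's cap, on its axis, 85 mm above its underside. The bar is 60 mm long along the cartridge's x axis, 14 mm thick along y, and spans 65 to 101 mm above the underside. Take it low on the bar; a grip of about 40 N is plenty.
- pins (a point): On the cartridge's axis, 44 mm above its underside, level with the centres of its three round steel side pins. Pins: 6 mm diameter, ends at radius 36.5 mm, one along the cartridge's +x, the others 120 degrees from it.
- housing: White round water filter, fixed to the worktop; foot 132 mm in diameter, 130 mm high. Steel spout and tap on its -x side reach 96 mm from the axis, below z = 120 mm. Origin: centre of its underside, z up its axis.
- mouth (a point): Centre of the steel locking ring's top face, 130 mm above the housing's underside. Ring: 102 mm outside, 62 mm between three webs; gaps 22 degrees wide (play for a pin 6 degrees either way), 120 degrees apart. Their angle is NOT in this pose: one gap lies at the housing's +x turned up to 18 degrees either way; look, or find it by feel. Pins lying on the webs: cartridge origin 41 mm below.
- seat (a point): Centre of the sprung seal disc's top when free, 80 mm above the housing's underside, 50 mm under the mouth. The cartridge's underside meets it once its pins are through the gaps. Spring: 3 N at first, 1 N more per mm, bottoms at 9 mm. Pressed 2.5 to 4 mm, the pins clear the ramps' lower edges and the cartridge turns clockwise (seen from above).
- home (a point): Where the cartridge's underside is when locked: 75 mm above the housing's underside, flange 1 mm over the ring. The ramps begin 11 degrees clockwise of a gap's middle and draw it down 3 mm over 30 degrees; pins end at a stop 44 degrees from the gap's middle. Turning takes up to about 0.3 N m before the stop, sharply more at it. Over 60 N on the housing is too rough; turned too little, it is not down.
- tumbler: Clear drinking glass, 80 mm diameter, 100 mm tall, loose bystander; origin centre of its underside.
- shaker: Glass salt shaker with a grey top, 44 mm diameter, 90 mm tall, loose bystander; origin centre of its underside.
- mill: Dark wooden pepper mill, 58 mm diameter, 150 mm tall, loose bystander; origin centre of its underside.
There are look-alikes about, which are no part of the job. What is shaped like the cartridge but black or yellow is not meant.

How it is judged:
On the way:
1. the cartridge's pins have dropped through the gaps of the ring (z of cartridge in the frame of housing below 0.0825 m and horizontal distance between cartridge and housing below 0.005 m), for 0.1 s.
At the end, for the whole second after the job is handed in: The cartridge stays pulled down by itself in the ring: its underside no higher than 75.7 mm above the housing's underside (fully tight is 75), within 4 mm of the housing's axis, upright within 0.05 rad, at rest (z of cartridge in the frame of housing below 0.0757 m and horizontal distance between cartridge and housing below 0.004 m and angle between cartridge's own z axis and vertical below 0.05 rad and linear speed of cartridge below 0.01 m/s); the robot touches nothing.
It fails at once if the cartridge is forced against the housing (over 60 N) (contact force between cartridge and housing above 60 N).
It fails at once if a bystander is moved more than 20 mm (distance of any of tumbler, shaker, mill from where it was at the start of the episode above 0.02 m).
It fails at once if a bystander is tipped (angle between any of tumbler, shaker, mill's own z axis and vertical above 0.4 rad).
It also fails if it takes over 72 s, if anything falls off the work surface, if the arm or the gripper's body presses on something with over 40 N, if the wrist force passes 120 N, or if a joint passes its speed limit or range.

## Robot

A 7-joint arm with a two-finger parallel gripper is mounted at the origin on a cart in front of the work surface, level with it; the furniture and walls round the work are solid. World frame = base frame: x ahead of the robot, y to its left, z up, the work surface at z = 0. Lengths are in m, angles in rad, forces in N, time in s.
With the tool pointing down it reaches from about 0.4 to 0.875 m from the base axis. Payload 6.5 kg.
Tool frame: the origin (TCP) lies at the very end of the fingers, on their centre line; the grasp point (between the pads) lies 19 mm behind it (robot.grip_point_offset is the distance from the TCP to the grasp point, in m); z points along the fingers, y is the line along which they close (so a half turn about z gives the same grasp; the last joint's range is limited). The gripper opens to 88 mm and grips with 3 to 60 N. Pads are 18 mm wide; open, the fingers measure 123 mm over their backs; the gripper's body (75 mm by 187 mm) begins 45 mm behind the grasp point.
Start: joints at [1.068, 0.536, -0.004, 1.538, 0.003, 1.067, -0.071], TCP at [0.275, -0.589, 0.239] pointing down, gripper open.
Joint ranges: [-2.7, 2.7], [-0.37, 2.16], [-1.27, 1.26], [0.24, 2.4], [-1.31, 4.45], [0.19, 1.91], [-2.76, 2.76]. Speed limits (rad/s): [2.39, 2.39, 3.14, 3.14, 3.14, 3.14, 3.14].

## Interface

Orientations are given as a rotation vector (axis times angle).
In Python, from workcell import robot, cams gives the robot as it stands.
- The arm moves only by the tool servo_tool, never from a script. Its arguments are lists of equal length, an entry for each row: "xyz": the shift along the tool's x, y, z in units of 0.05 m (1.0 is 0.05 m), a list of three; "angular": the turn, a rotation vector about the tool's x, y, z in units of 0.15 rad (1.0 is 0.15 rad), a list of three; "fingers": the opening, from 0 (shut) to 1 (fully open). In form: {"xyz": [[tx, ty, tz], ...], "angular": [[wx, wy, wz], ...], "fingers": [fingers, ...]}. A call has 1 to 5 rows; each row shifts and turns the commanded pose from where the row before left it, along the tool's axes as they then stand; what a row does not reach is not made up. A row lasts 1/10 s, in which the tool goes at most 50 mm and 8.59 degrees, less where a joint would pass 70% of its speed; a pose out of reach is approached as far as the arm can. A call with a number of a shift or a turn outside -1 to 1 is refused whole. A call with a gripper value outside its range is refused whole. The fingers move at their own pace and stop on an object; "grip_force" is the grip in N (left out, the last holds). Time passes only in rows, so rows that do not move let the fingers close. It gives the time, the measured TCP pose, the force, the opening and the grip force at its end, in the units of the state.
- robot.get_state(): the state, without advancing time (a new reading comes with each control period).
- cams.camera(name): name is "side" or "top" or "wrist"; returns a dict with "color" (384x512x3 uint8, red, green, blue), "fx", "fy", "cx", "cy" (pixels), "xyz" and "rotation" of the camera in the world. Camera axes: x right, y down, z forward; pixel columns grow to the right and rows downward; lengths in m; the calibration is good to about 2 mm. A picture is of the moment at which its call begins. There is no depth.
- robot.sign_off(): hands the job in; it is judged then, once.
The state is a dict: "time_s": time; "qpos": joint angles; "joint_velocities": joint speeds; "tau": joint torques, N m; "position": TCP position; "tool_rot": TCP orientation; "wrist_force": force on the tool from outside, world axes, zero at the start; "torque": the same for the moment, N m; "width": finger opening in m; "gripper_force": force on a finger pad.
Only numpy, scipy, OpenCV 4.12 (cv2) and the standard library are available. Lean on these libraries where they do the work, as an engineer would, in place of code of your own. Each camera call takes 0.05 s, during which the arm holds its last target. There are 200 camera calls.

## Working session

There is one attempt and no reset: what is moved stays moved. The work goes in short steps, Python scripts to look and compute and a tool call to move; the robot and the scene stay as the last step left them, time stands still between calls to the robot, and variables do not carry over. Pictures are saved under pics/ and viewed, at most 10 in all, crops included, and the job is handed in when it is done.

Besides the shell and the picture viewer there is one more tool, called as name(argument=value, ...), one argument or row to a line, values as JSON. servo_tool: Moves the arm, as the interface text tells. Its arguments: {"type":"object","properties":{"xyz":{"type":"array"},"angular":{"type":"array"},"fingers":{"type":"array"},"grip_force":{"type":"number"}},"required":["xyz","angular","fingers"]}

```bash
mkdir -p pics; cat > h.py <<'E'
import numpy as np,cv2
from workcell import robot,cams
def snap(n,f):
    c=cams.camera(n); cv2.imwrite(f'pics/{f}.png',c['color'][...,::-1]); np.save(f'pics/{f}.npy',{k:np.array(v) for k,v in c.items()},allow_pickle=True); return c
def load(f): return np.load(f'pics/{f}.npy',allow_pickle=True).item()
def R(c):
    r=np.array(c['rotation'],float)
    return r if r.shape==(3,3) else cv2.Rodrigues(r)[0]
def onplane(c,u,v,z):
    d=R(c)@np.array([(u-c['cx'])/c['fx'],(v-c['cy'])/c['fy'],1]); o=np.array(c['xyz']); return o+d*(z-o[2])/d[2]
def proj(c,p):
    q=R(c).T@(np.array(p)-c['xyz']); return c['fx']*q[0]/q[2]+c['cx'],c['fy']*q[1]/q[2]+c['cy']
E
python3 - <<'E'
from h import *
t=snap('top','t0');s=snap('side','s0')
cv2.imwrite('pics/both.png',cv2.resize(np.vstack([t['color'],s['color']])[...,::-1],None,fx=.78,fy=.78))
for c in(t,s):print(c['xyz'],np.round(R(c),3).tolist(),c['fx'],c['cx'],c['cy'])
print(robot.get_state())
E
```

```text
[0.43455951 0.04243542 1.38361642] [[0.028, -0.997, 0.074], [-0.999, -0.029, -0.016], [0.018, -0.073, -0.997]] 384.93952607676863 260.8814914729802 188.07547518297977
[0.5297852  1.26381397 0.55893498] [[-1.0, -0.03, 0.009], [-0.018, 0.348, -0.937], [0.025, -0.937, -0.349]] 391.688868074264 261.1194766099502 184.4437126264776
{'time_s': 0.1, 'qpos': array([ 1.06781944,  0.53708128, -0.00444225,  1.53874482,  0.00260153,
        1.06730811, -0.07119476]), 'joint_velocities': array([ 3.91122826e-05, -4.01433756e-03, -2.23693001e-03, -2.46788682e-03,
        5.56808591e-05,  1.37617467e-04,  7.60484104e-04]), 'tau': array([ 3.39380247e-03, -5.72075629e+01,  9.94501412e-01, -2.52230859e+01,
       -5.61167544e-02,  1.34912145e-02,  3.25674387e-05]), 'position': array([ 0.27472387, -0.58848917,  0.23794407]), 'tool_rot': array([-3.06550983e+00, -6.80451977e-01,  6.94632061e-04]), 'wrist_force': array([ 1.07321829, -0.29449422, -0.38344583]), 'torque': array([ 0.02519183, -0.0443718 ,  0.00339896]), 'gripper_force': 0.0, 'width': 0.08794200376870241}
```

View pics/both.png

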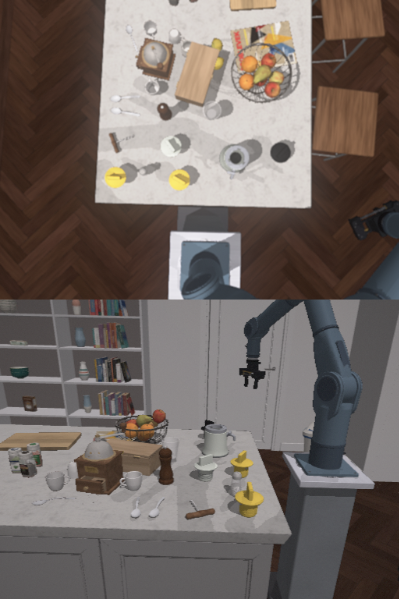

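Top view: white cartridge near full-res pixel (220,186), housing near (301,202), yellow/black decoys. I'll enlarge both.

```bash
python3 - <<'E'
from h import *
t=load('t0')['color'];s=load('s0')['color']
a=cv2.resize(t[120:250,190:390],None,fx=4,fy=4,interpolation=2)
cv2.imwrite('pics/ta.png',a[...,::-1])
a=cv2.resize(s[140:290,190:350],None,fx=4,fy=4,interpolation=2)
cv2.imwrite('pics/sa.png',a[...,::-1])
E
```

```text
(no output)
```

View pics/ta.png

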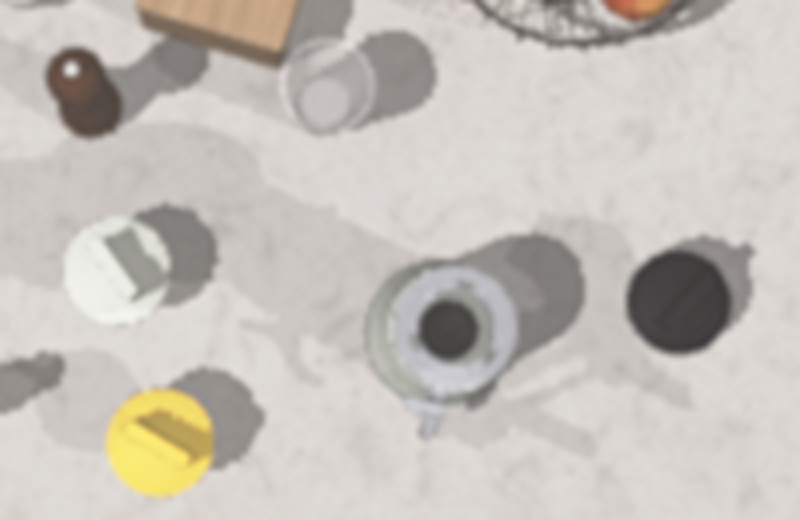

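View pics/sa.png

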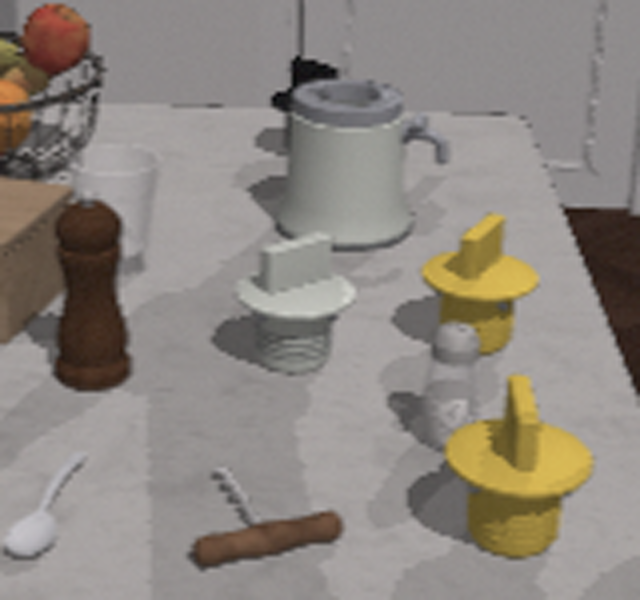

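Top crop: white cartridge flange centre at (117,271), ring centre (452,330), tap tip (428,430). The side view confirms the white cartridge, with its bar roughly along world x.

```bash
python3 - <<'E'
from h import *
t=load('t0')
f=lambda u,v,z:onplane(t,190+u/4-.4,120+v/4-.4,z)
C=f(117,271,.06);H=f(452,330,.13);T=f(428,430,.1)
print(C,H,T, 'tap dir',np.degrees(np.arctan2(*(T-H)[1::-1])))
for n,u,v,z in(('tumbler',328,82,.1),('mill',78,75,.15),('shaker',5,385,.09),('yel',160,443,.06),('blk',678,302,.06)):print(n,f(u,v,z))
c=cams.camera('wrist');s=robot.get_state()
Rt=cv2.Rodrigues(s['tool_rot'])[0]
print('cam in tool',Rt.T@(c['xyz']-s['position']),(Rt.T@R(c)).round(3),c['fx']);print(Rt.round(3))
for n,P in (('C',C),('H',H)):
  p=P.copy();p[2]=.35;print(n,Rt.T@(p-s['position'])/.05)
E
```

```text
[0.53105202 0.16543246 0.06      ] [ 0.48560172 -0.11551598  0.13      ] [ 0.40314232 -0.10093867  0.1       ] tap dir 169.97473027612816
tumbler [ 0.69320298 -0.01032311  0.1       ]
mill [0.68253122 0.19421348 0.15      ]
shaker [0.43072195 0.25259089 0.09      ]
yel [0.38491242 0.12355775 0.06      ]
blk [ 0.51820457 -0.31970237  0.06      ]
cam in tool [ 0.07950149  0.00022505 -0.14599714] [[ 0.001 -0.951 -0.309]
 [ 1.     0.     0.   ]
 [-0.    -0.309  0.951]] 318.60521520373004
[[ 0.906  0.423 -0.001]
 [ 0.423 -0.906  0.001]
 [-0.    -0.001 -1.   ]]
C [ 11.02377355 -11.49861645  -2.22498838]
H [ 7.82300488 -6.79179691 -2.23071485]
```

servo_tool(
  xyz=[
    [0.6,-0.65,-0.1],
    [0.6,-0.65,-0.1],
    [0.6,-0.65,-0.1],
    [0.6,-0.65,-0.1],
    [0.6,-0.65,0],
  ],
  angular=[
    [0,0,0],
    [0,0,0],
    [0,0,0],
    [0,0,0],
    [0,0,0],
  ],
  fingers=[1,1,1,1,1],
)

```text
time_s: 0.65
position: [0.3426, -0.3767, 0.2592]
tool_rot: [3.066, 0.68, 0.001]
wrist_force: [0.8, -0.3, -0.1]
width: 0.0879
gripper_force: 0.0
```

servo_tool(
  xyz=[
    [0.6,-0.65,0],
    [0.6,-0.65,0],
    [0.6,-0.65,0],
    [0.6,-0.65,0],
    [0.6,-0.65,0],
  ],
  angular=[
    [0,0,0],
    [0,0,0],
    [0,0,0],
    [0,0,0],
    [0,0,0],
  ],
  fingers=[1,1,1,1,1],
)

```text
time_s: 1.15
position: [0.4094, -0.1659, 0.2587]
tool_rot: [3.067, 0.68, -0.0]
wrist_force: [0.6, 0.2, -0.3]
width: 0.0879
gripper_force: 0.0
```

```bash
python3 - <<'E'
from h import *
w=snap('wrist','w1');print(robot.get_state()['position'],robot.get_state()['joint_velocities'].round(3))
print('ring px',proj(w,[.4856,-.1155,.13]))
cv2.imwrite('pics/w1x.png',cv2.resize(w['color'],None,fx=1.5,fy=1.5,interpolation=2)[...,::-1])
E
```

```text
[ 0.41178384 -0.15844326  0.25888613] [ 0.049  0.012  0.033 -0.021 -0.008  0.004  0.191]
ring px (np.float64(237.49127944058762), np.float64(71.5851173640952))
```

View pics/w1x.png

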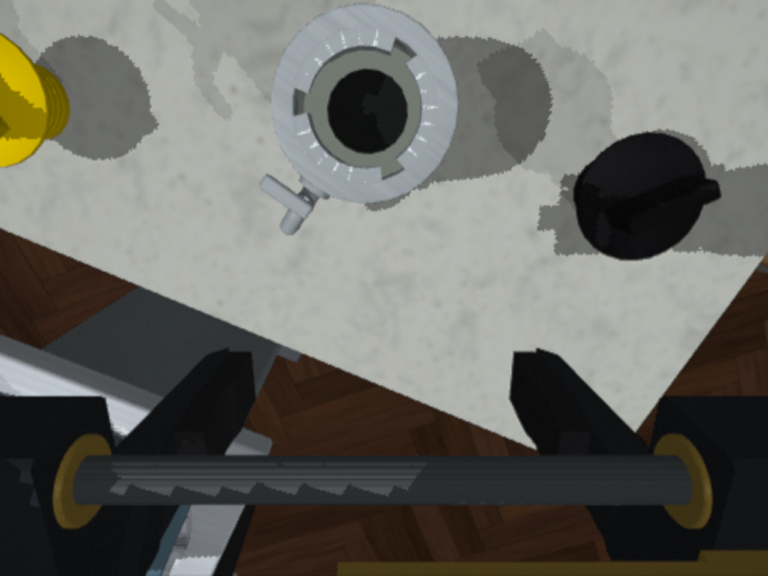

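The wrist view (scaled 1.5) shows the ring, centre (365,103), with gaps at (403,48), (299,102) and (392,170). I'll refine centre and angles by a polar unwarp in the ring plane.

```bash
python3 - <<'E'
from h import *
w=load('w1');g=cv2.cvtColor(w['color'],cv2.COLOR_RGB2GRAY).astype(np.float32)
cen=onplane(w,243,69,.13);print(cen)
# refine: dark-gray-green inner vs ring contrast at gap radius; outer edge via plane rectification
N=400;s=.0004
ii,jj=np.meshgrid(range(N),range(N),indexing='ij')
X=cen[0]+(N/2-ii)*s;Y=cen[1]+(N/2-jj)*s
q=np.stack([X,Y,np.full(X.shape,.13)],-1)-w['xyz'];q=q@R(w)
u=(w['fx']*q[...,0]/q[...,2]+w['cx']).astype(np.float32);v=(w['fy']*q[...,1]/q[...,2]+w['cy']).astype(np.float32)
im=cv2.remap(w['color'],u,v,cv2.INTER_LINEAR)
for r in(31,51):cv2.circle(im,(200,200),int(r/1000/s),(255,0,0),1)
for a in range(0,360,30):
  d=np.array([-np.sin(np.radians(a)),-np.cos(np.radians(a))]);cv2.line(im,tuple(int(k) for k in 200+d*145),tuple(int(k) for k in 200+d*(175 if a==0 else 155)),(0,255,0),1)
cv2.imwrite('pics/rect.png',cv2.resize(im,(600,600))[...,::-1])
E
```

```text
[ 0.48927462 -0.11873157  0.13      ]
```

View pics/rect.png

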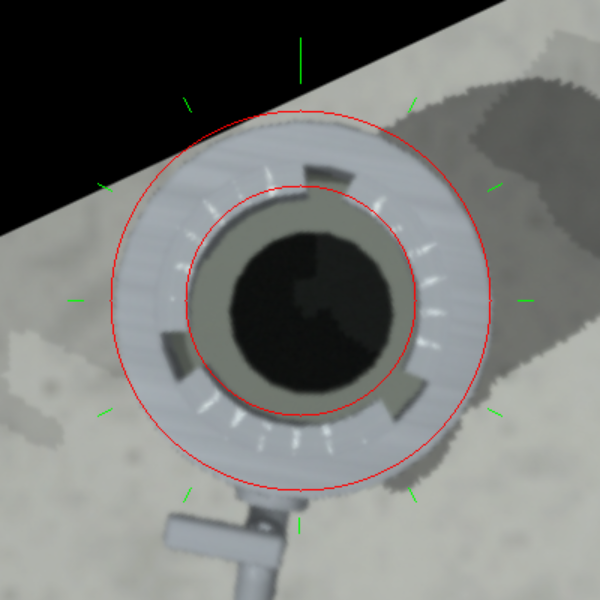

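```bash
cat > ring.py <<'E'
from h import *
from scipy.ndimage import map_coordinates,gaussian_filter
from scipy.optimize import minimize
def circ(w,c0,z,rs,half=.004,step=.0005):
    g=gaussian_filter(cv2.cvtColor(w['color'],cv2.COLOR_RGB2GRAY).astype(float),.7)
    a=np.radians(np.arange(0,360,2));D=np.stack([np.cos(a),np.sin(a),0*a],1)
    def samp(c,r):
        q=(np.r_[c,z]+D*r-w['xyz'])@R(w);return map_coordinates(g,[w['fy']*q[:,1]/q[:,2]+w['cy'],w['fx']*q[:,0]/q[:,2]+w['cx']],order=1,mode='nearest')
    k=np.arange(-half,half+1e-9,step);best=None
    for r in rs:
      S=[(np.abs(samp((c0[0]+i,c0[1]+j),r+.001)-samp((c0[0]+i,c0[1]+j),r-.001)).clip(0,40).mean(),c0[0]+i,c0[1]+j,r) for i in k for j in k]
      print(r,np.round(max(S),4))
E
python3 - <<'E'
from ring import *
for i in range(3): w=snap('wrist','w2')
print(robot.get_state()['position'],robot.get_state()['joint_velocities'].round(3))
for f in('w1','w2'):circ(load(f),(.487,-.119),.13,(.0505,.051,.0515))
circ(load('t0'),(.487,-.117),.13,(.0505,.051,.0515))
E
```

```text
[ 0.40934105 -0.16698982  0.25867362] [ 0.031  0.006  0.038 -0.003  0.004  0.001  0.005]
0.0505 [17.9812  0.487  -0.119   0.0505]
0.051 [17.4521  0.487  -0.1185  0.051 ]
0.0515 [15.7756  0.4865 -0.118   0.0515]
0.0505 [17.6417  0.487  -0.119   0.0505]
0.051 [17.4942  0.487  -0.1185  0.051 ]
0.0515 [16.1456  0.4865 -0.118   0.0515]
0.0505 [ 9.1881  0.4865 -0.1165  0.0505]
0.051 [ 9.5517  0.4865 -0.1155  0.051 ]
0.0515 [ 9.8106  0.486  -0.115   0.0515]
```

servo_tool(
  xyz=[
    [0.4,-0.6,0],
    [0.4,-0.6,0],
    [0.4,-0.6,0],
    [0.4,-0.6,0],
    [0.4,-0.6,0],
  ],
  angular=[
    [0,0,0],
    [0,0,0],
    [0,0,0],
    [0,0,0],
    [0,0,0],
  ],
  fingers=[1,1,1,1,1],
)

```text
time_s: 1.85
position: [0.4366, 0.0101, 0.2586]
tool_rot: [3.068, 0.676, -0.0]
wrist_force: [0.5, 0.0, 0.1]
width: 0.0879
gripper_force: 0.0
```

servo_tool(
  xyz=[
    [0.4,-0.6,0],
    [0.4,-0.6,0],
    [0.4,-0.6,0],
    [0,0,0],
    [0,0,0],
  ],
  angular=[
    [0,0,0],
    [0,0,0],
    [0,0,0],
    [0,0,0],
    [0,0,0],
  ],
  fingers=[1,1,1,1,1],
)

```text
time_s: 2.35
position: [0.453, 0.1164, 0.2584]
tool_rot: [3.067, 0.679, -0.001]
wrist_force: [-0.4, 0.2, -0.2]
width: 0.0878
gripper_force: 0.0
```

```bash
python3 - <<'E'
from ring import *
w=snap('wrist','w3');s=robot.get_state();print(s['position'],s['tool_rot'])
print(proj(w,[.531,.1654,.06]))
circ(w,(.531,.1654),.06,(.046,.0465),.006,.001)
cv2.imwrite('pics/w3x.png',cv2.resize(w['color'],None,fx=1.5,fy=1.5,interpolation=2)[...,::-1])
E
```

```text
[0.45293714 0.11560198 0.25833744] [ 3.06689687e+00  6.76958811e-01 -1.62819607e-03]
(np.float64(242.835722072515), np.float64(73.1981061373729))
0.046 [23.9968  0.53    0.1644  0.046 ]
0.0465 [18.3067  0.529   0.1644  0.0465]
```

View pics/w3x.png

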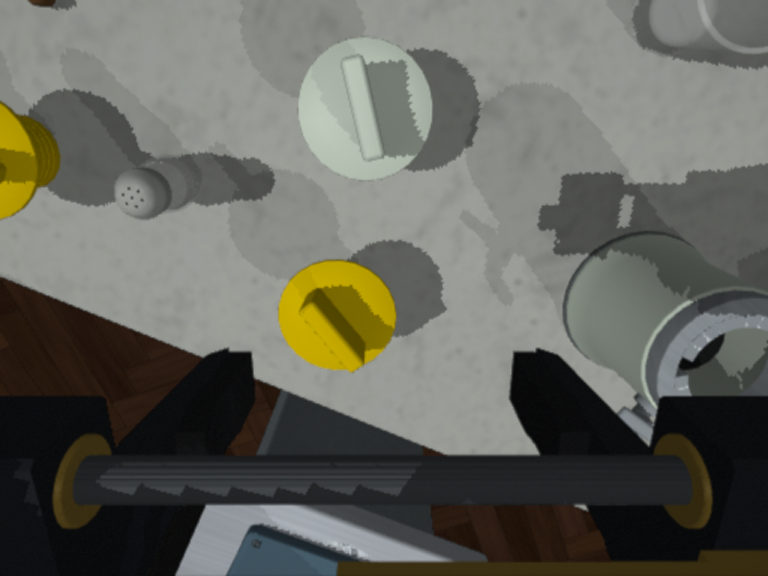

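The wrist view (scaled 1.5) shows the flange centred at (365,109), and bar top ends at (353,58) and (373,158). Which end of the bar is +x depends on the pins, so I'll check them in the side view against the projected candidates.

```bash
python3 - <<'E'
from ring import *
w=load('w3')
a=onplane(w,353/1.5,58/1.5,.101);b=onplane(w,373/1.5,158/1.5,.101)
d=a-b;print(a,b,(a+b)/2,np.linalg.norm(d),np.degrees(np.arctan2(d[1],d[0])))
yaw=np.arctan2(d[1],d[0])
s=load('s0');c=np.array([.530,.1644,0])
for sg in(0,np.pi):
  print([np.round(proj(s,c+[.0365*np.cos(yaw+sg+k*2.0944),.0365*np.sin(yaw+sg+k*2.0944),.044]),1).tolist() for k in(0,1,2)],[np.degrees(yaw+sg+k*2.0944).round() for k in (0,1,2)])
imgs=[s['color'],snap('side','s1')['color']]
cv2.imwrite('pics/sz.png',np.hstack([cv2.resize(i[195:237,245:283],None,fx=10,fy=10,interpolation=2) for i in imgs])[...,::-1])
E
```

```text
[0.55323214 0.18107045 0.101     ] [0.50720945 0.14718195 0.101     ] [0.53022079 0.1641262  0.101     ] 0.05715346562857871 36.365825947116896
[[253.7, 219.4], [274.3, 219.0], [262.3, 211.7]] [np.float64(36.0), np.float64(156.0), np.float64(276.0)]
[[272.9, 214.0], [252.8, 214.3], [264.6, 221.8]] [np.float64(216.0), np.float64(336.0), np.float64(456.0)]
```

View pics/sz.png

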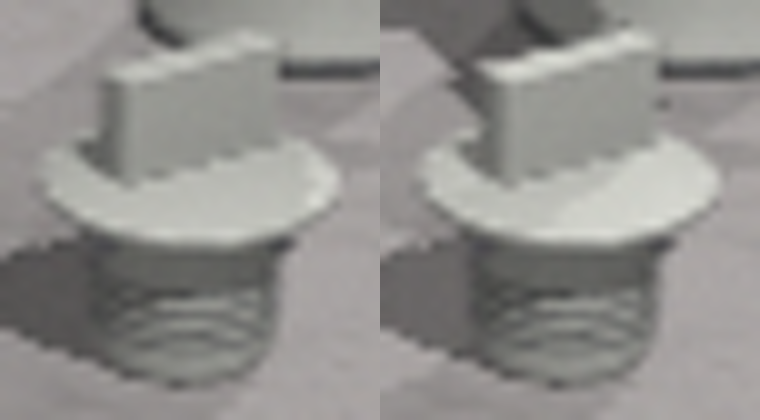

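The dark spots at (287,245) and (87,242) match candidate 1, and no pin shows at the front of the body. So cartridge +x is at yaw +36°.

servo_tool(
  xyz=[
    [0,0,0],
    [0,0,0],
    [0.6,0.04,0.2],
    [0.6,0.04,0.4],
    [0.6,0.04,0.4],
  ],
  angular=[
    [0,0,-0.66],
    [0,0,-0.66],
    [0,0,0],
    [0,0,0],
    [0,0,0],
  ],
  fingers=[1,1,1,1,1],
)

```text
time_s: 2.95
position: [0.5305, 0.1641, 0.2083]
tool_rot: [2.985, 0.974, 0.001]
wrist_force: [0.4, -0.8, 0.5]
width: 0.0885
gripper_force: 0.0
```

servo_tool(
  xyz=[
    [0,0,0.4],
    [0,0,0.4],
    [0,0,0.3],
    [0,0,0],
    [0,0,0],
  ],
  angular=[
    [0,0,0],
    [0,0,0],
    [0,0,0],
    [0,0,0],
    [0,0,0],
  ],
  fingers=[1,1,1,1,1],
)

```text
time_s: 3.45
position: [0.529, 0.1653, 0.1541]
tool_rot: [2.985, 0.979, 0.0]
wrist_force: [0.1, 0.8, -0.3]
width: 0.0883
gripper_force: 0.0
```

```bash
cat >> h.py <<'E'
def err(x,y,z,yaw):
    s=robot.get_state();Q=cv2.Rodrigues(s['tool_rot'])[0];c,n=np.cos(np.radians(yaw)),np.sin(np.radians(yaw))
    G=np.array([[c,n,0],[n,-c,0],[0,0,-1.]])
    print('pos',s['position'].round(4),'yaw',np.degrees(np.arctan2(Q[1,0],Q[0,0])).round(2),'dxyz u',(Q.T@(np.array([x,y,z])-s['position'])/.05).round(3),'ang u',(cv2.Rodrigues(Q.T@G)[0].ravel()/.15).round(3),'F',s['wrist_force'].round(1),'M',s['torque'].round(2),'q',s['qpos'].round(2),'w',s['width'],s['gripper_force'],'t',s['time_s'])
E
python3 - <<'E'
from ring import *
err(.530,.1643,.069,36.4)
c=snap('wrist','w4')
circ(c,(.530,.1643),.06,(.046,),.003,.001)
E
```

```text
pos [0.529  0.1653 0.1541] yaw 36.31 dxyz u [0.003 0.027 1.702] ang u [ 0.002  0.    -0.011] F [ 0.1  0.8 -0.3] M [ 0.03 -0.07  0.03] q [-0.05  0.52 -0.43  1.84  0.29  0.84 -1.57] w 0.0883155101935247 0.0 t 3.45
0.046 [24.0959  0.53    0.1643  0.046 ]
```

servo_tool(
  xyz=[
    [0,0.027,0.5],
    [0,0,0.4],
    [0,0,0.4],
    [0,0,0.4],
    [0,0,0],
  ],
  angular=[
    [0,0,0],
    [0,0,0],
    [0,0,0],
    [0,0,0],
    [0,0,0],
  ],
  fingers=[1,1,1,1,1],
)

```text
time_s: 4.0
position: [0.5287, 0.1644, 0.0677]
tool_rot: [2.984, 0.98, -0.004]
wrist_force: [-0.4, -0.6, -0.3]
width: 0.088
gripper_force: 0.0
```

servo_tool(
  xyz=[
    [0,0,0],
    [0,0,0],
    [0,0,0],
    [0,0,0],
    [0,0,0],
  ],
  angular=[
    [0,0,0],
    [0,0,0],
    [0,0,0],
    [0,0,0],
    [0,0,0],
  ],
  fingers=[0,0,0,0,0],
  grip_force=40,
)

```text
time_s: 4.5
position: [0.5298, 0.1651, 0.0692]
tool_rot: [2.985, 0.98, 0.001]
wrist_force: [0.3, -0.1, 0.0]
width: 0.0504
gripper_force: 0.0
```

servo_tool(
  xyz=[
    [0,0,0],
    [0,0,0],
    [0,0,0],
    [0,0,0],
    [0,0,0],
  ],
  angular=[
    [0,0,0],
    [0,0,0],
    [0,0,0],
    [0,0,0],
    [0,0,0],
  ],
  fingers=[0,0,0,0,0],
)

```text
time_s: 5.0
position: [0.5295, 0.1649, 0.0686]
tool_rot: [2.985, 0.981, -0.0]
wrist_force: [-0.3, 0.3, -0.3]
width: 0.0139
gripper_force: 39.9
```

servo_tool(
  xyz=[
    [0,0,-0.5],
    [0,0,-0.9],
    [0,0,-0.9],
    [0,0,-0.9],
    [0,0,-0.9],
  ],
  angular=[
    [0,0,0],
    [0,0,0],
    [0,0,0],
    [0,0,0],
    [0,0,0],
  ],
  fingers=[0,0,0,0,0],
)

```text
time_s: 5.5
position: [0.5288, 0.1648, 0.2751]
tool_rot: [-2.985, -0.981, 0.002]
wrist_force: [0.8, -0.5, -2.7]
width: 0.0135
gripper_force: 39.9
```

servo_tool(
  xyz=[
    [-0.4,0.4,-0.2],
    [-0.4,0.4,0],
    [-0.4,0.4,0],
    [-0.4,0.4,0],
    [-0.4,0.4,0],
  ],
  angular=[
    [0,0,0],
    [0,0,0],
    [0,0,0],
    [0,0,0],
    [0,0,0],
  ],
  fingers=[0,0,0,0,0],
)

```text
time_s: 6.0
position: [0.5075, 0.024, 0.2833]
tool_rot: [-2.984, -0.981, 0.002]
wrist_force: [0.1, 0.2, -1.9]
width: 0.0134
gripper_force: 39.9
```

servo_tool(
  xyz=[
    [-0.4,0.4,0],
    [-0.4,0.4,0],
    [-0.4,0.4,0],
    [-0.4,0.4,0],
    [-0.4,0.4,0],
  ],
  angular=[
    [0,0,0],
    [0,0,0],
    [0,0,0],
    [0,0,0],
    [0,0,0],
  ],
  fingers=[0,0,0,0,0],
)

```text
time_s: 6.5
position: [0.4863, -0.1156, 0.2833]
tool_rot: [-2.984, -0.981, 0.002]
wrist_force: [0.5, 1.0, -2.6]
width: 0.0134
gripper_force: 39.9
```

servo_tool(
  xyz=[
    [0,0,0],
    [0,0,0],
    [0,0,0],
    [0,0,0],
    [0,0,0],
  ],
  angular=[
    [0,0,-0.85],
    [0,0,-0.85],
    [0,0,-0.85],
    [0,0,-0.85],
    [0,0,-0.85],
  ],
  fingers=[0,0,0,0,0],
)

```text
time_s: 7.0
position: [0.4865, -0.1145, 0.2832]
tool_rot: [-2.521, -1.873, 0.001]
wrist_force: [0.4, -0.3, -2.2]
width: 0.0139
gripper_force: 39.9
```

servo_tool(
  xyz=[
    [0,0,0],
    [0,0,0],
    [0,0,0],
    [0,0,0],
    [0,0,0],
  ],
  angular=[
    [0,0,-0.85],
    [0,0,-0.85],
    [0,0,-0.85],
    [0,0,-0.85],
    [0,0,-0.85],
  ],
  fingers=[0,0,0,0,0],
)

```text
time_s: 7.5
position: [0.4866, -0.1145, 0.2832]
tool_rot: [-1.807, -2.568, 0.001]
wrist_force: [0.5, -0.2, -2.4]
width: 0.0134
gripper_force: 39.9
```

servo_tool(
  xyz=[
    [0,0,0],
    [0,0,0],
    [0,0,0],
  ],
  angular=[
    [0,0,0],
    [0,0,0],
    [0,0,0],
  ],
  fingers=[0,0,0],
)

```text
time_s: 7.8
position: [0.487, -0.1146, 0.2835]
tool_rot: [-1.818, -2.562, 0.0]
wrist_force: [0.3, -0.2, -2.3]
width: 0.0137
gripper_force: 39.9
```

```bash
python3 - <<'E'
from ring import *
err(.4868,-.1187,.2,109.5)
w=snap('wrist','w5');s=snap('side','s2')
p=[int(k) for k in proj(s,[.487,-.119,.25])];print(p)
a=cv2.resize(s['color'][p[1]-35:p[1]+45,p[0]-30:p[0]+30],None,fx=7,fy=7,interpolation=2)
b=cv2.resize(w['color'],(380,285))
cv2.imwrite('pics/m.png',np.hstack([a,cv2.copyMakeBorder(b,0,a.shape[0]-285,0,0,cv2.BORDER_CONSTANT)])[...,::-1])
E
```

```text
pos [ 0.487  -0.1146  0.2835] yaw 109.28 dxyz u [-0.077 -0.03   1.671] ang u [-0.002 -0.001 -0.025] F [ 0.3 -0.2 -2.3] M [-0.01 -0.   -0.03] q [ 0.62  0.28 -0.57  1.85  0.17  1.06  0.32] w 0.0137109965794122 39.860533168539405 t 7.8
[277, 131]
```

View pics/m.png

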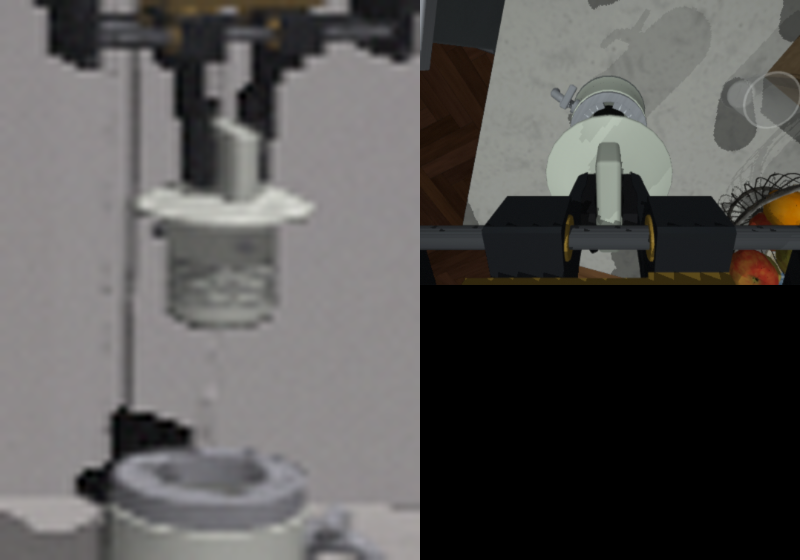

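The side view shows a dark pin on the left of the body (158,230) and none on the right, so the bar's direction is right. Aligning and lowering.

servo_tool(
  xyz=[
    [-0.077,-0.03,0.3],
    [0,0,0.4],
    [0,0,0.4],
    [0,0,0.4],
    [0,0,0],
  ],
  angular=[
    [0,0,-0.025],
    [0,0,0],
    [0,0,0],
    [0,0,0],
    [0,0,0],
  ],
  fingers=[0,0,0,0,0],
)

```text
time_s: 8.4
position: [0.4852, -0.1185, 0.2066]
tool_rot: [-1.808, -2.564, 0.003]
wrist_force: [-0.9, -0.6, -2.5]
width: 0.0136
gripper_force: 39.9
```

```bash
python3 - <<'E'
from ring import *
err(.4868,-.1187,.1576,109.5)
w=snap('wrist','w6')
s=robot['x'] if 0 else robot.get_state()
circ(w,s['position'][:2],s['position'][2]-.0686+.06,(.046,),.004,.001)
E
```

```text
pos [ 0.4852 -0.1185  0.2066] yaw 109.6 dxyz u [-0.018  0.033  0.979] ang u [-0.027 -0.017  0.012] F [-0.9 -0.6 -2.5] M [-0.01 -0.06  0.01] q [ 0.59  0.38 -0.54  1.93  0.24  0.9   0.27] w 0.013638924778407703 39.860672084614635 t 8.4
0.046 [18.0661  0.4852 -0.1175  0.046 ]
```

servo_tool(
  xyz=[
    [-0.01,0.01,0.15],
    [0,0,0.15],
    [0,0,0.15],
    [0,0,0.15],
    [0,0,0],
  ],
  angular=[
    [0,0,0],
    [0,0,0],
    [0,0,0],
    [0,0,0],
    [0,0,0],
  ],
  fingers=[0,0,0,0,0],
)

```text
time_s: 8.95
position: [0.487, -0.119, 0.1777]
tool_rot: [-1.809, -2.567, 0.001]
wrist_force: [-0.1, 0.2, -2.8]
width: 0.0133
gripper_force: 39.9
```

servo_tool(
  xyz=[
    [0,0,0.1],
    [0,0,0.1],
    [0,0,0.05],
    [0,0,0.05],
    [0,0,0],
  ],
  angular=[
    [0,0,0],
    [0,0,0],
    [0,0,0],
    [0,0,0],
    [0,0,0],
  ],
  fingers=[0,0,0,0,0],
)

```text
time_s: 9.45
position: [0.4875, -0.119, 0.1634]
tool_rot: [-1.81, -2.567, 0.0]
wrist_force: [-0.1, -1.2, -2.0]
width: 0.0137
gripper_force: 39.9
```

```bash
python3 - <<'E'
from h import *
err(.4868,-.1187,.1576,109.5)
E
```

```text
pos [ 0.4875 -0.119   0.1634] yaw 109.64 dxyz u [ 0.01  -0.011  0.116] ang u [-0.003 -0.002  0.017] F [-0.1 -1.2 -2. ] M [-0.02 -0.12 -0.03] q [ 0.56  0.44 -0.51  1.97  0.29  0.81  0.23] w 0.013734848655998893 39.86056965775788 t 9.45
```

servo_tool(
  xyz=[
    [0.01,-0.01,0.04],
    [0,0,0.04],
    [0,0,0.04],
    [0,0,0.04],
    [0,0,0],
  ],
  angular=[
    [0,0,0],
    [0,0,0],
    [0,0,0],
    [0,0,0],
    [0,0,0],
  ],
  fingers=[0,0,0,0,0],
)

```text
time_s: 9.95
position: [0.487, -0.1188, 0.1555]
tool_rot: [-1.81, -2.568, 0.0]
wrist_force: [1.3, -1.2, -2.9]
width: 0.014
gripper_force: 39.9
```

servo_tool(
  xyz=[
    [0,0,0.04],
    [0,0,0.04],
    [0,0,0.04],
    [0,0,0],
    [0,0,0],
  ],
  angular=[
    [0,0,0],
    [0,0,0],
    [0,0,0],
    [0,0,0],
    [0,0,0],
  ],
  fingers=[0,0,0,0,0],
)

```text
time_s: 10.45
position: [0.487, -0.1188, 0.1496]
tool_rot: [1.81, 2.568, -0.0]
wrist_force: [1.1, -0.1, -2.7]
width: 0.0138
gripper_force: 39.9
```

servo_tool(
  xyz=[
    [0,0,0.03],
    [0,0,0.03],
    [0,0,0.02],
    [0,0,0],
    [0,0,0],
  ],
  angular=[
    [0,0,0],
    [0,0,0],
    [0,0,0],
    [0,0,0],
    [0,0,0],
  ],
  fingers=[0,0,0,0,0],
)

```text
time_s: 10.95
position: [0.4872, -0.1187, 0.1459]
tool_rot: [1.81, 2.567, 0.0]
wrist_force: [0.4, -0.3, 1.9]
width: 0.0137
gripper_force: 39.9
```

```bash
python3 - <<'E'
from h import *
err(.4868,-.1187,.1454,109.5)
E
```

```text
pos [ 0.4872 -0.1187  0.1459] yaw 109.64 dxyz u [ 0.003 -0.008  0.011] ang u [0.003 0.002 0.016] F [ 0.4 -0.3  1.9] M [-0.12 -0.03  0.02] q [ 0.55  0.47 -0.5   1.98  0.32  0.77  0.21] w 0.013725738920379383 39.865171797573566 t 10.95
```

Seal force change is 4.5 N (about 1.5 mm), so I'll press about 1.7 mm more.

servo_tool(
  xyz=[
    [0,0,0.02],
    [0,0,0.015],
    [0,0,0],
    [0,0,0],
    [0,0,0],
  ],
  angular=[
    [0,0,0],
    [0,0,0],
    [0,0,0],
    [0,0,0],
    [0,0,0],
  ],
  fingers=[0,0,0,0,0],
)

```text
time_s: 11.45
position: [0.4872, -0.1187, 0.1441]
tool_rot: [1.81, 2.568, 0.0]
wrist_force: [0.1, -1.1, 4.8]
width: 0.0138
gripper_force: 39.9
```

servo_tool(
  xyz=[
    [0,0,0],
    [0,0,0],
    [0,0,0],
    [0,0,0],
    [0,0,0],
  ],
  angular=[
    [0,0,0.3],
    [0,0,0.3],
    [0,0,0.3],
    [0,0,0.3],
    [0,0,0],
  ],
  fingers=[0,0,0,0,0],
)

```text
time_s: 11.95
position: [0.4871, -0.1187, 0.1441]
tool_rot: [2.034, 2.394, 0.0]
wrist_force: [-0.2, -0.2, 4.5]
width: 0.0137
gripper_force: 39.9
```

```bash
python3 - <<'E'
from h import *
err(.487,-.1187,.1454,65.5)
E
```

```text
pos [ 0.4871 -0.1187  0.1441] yaw 99.31 dxyz u [ 0.001 -0.003 -0.027] ang u [2.000e-03 1.000e-03 3.933e+00] F [-0.2 -0.2  4.5] M [-0.11 -0.03  0.  ] q [ 0.52  0.46 -0.46  1.98  0.29  0.76  0.05] w 0.013721885523193493 39.87382382154465 t 11.95
```

servo_tool(
  xyz=[
    [0,0,0],
    [0,0,0.003],
    [0,0,0.003],
    [0,0,0.003],
    [0,0,0],
  ],
  angular=[
    [0,0,0.3],
    [0,0,0.3],
    [0,0,0.3],
    [0,0,0.3],
    [0,0,0],
  ],
  fingers=[0,0,0,0,0],
)

```text
time_s: 12.45
position: [0.4871, -0.1186, 0.1436]
tool_rot: [2.239, 2.203, 0.0]
wrist_force: [-0.7, -0.0, 4.6]
width: 0.0138
gripper_force: 39.9
```

```bash
python3 - <<'E'
from h import *
err(.487,-.1187,.1454,65.5)
E
```

```text
pos [ 0.4871 -0.1186  0.1436] yaw 89.06 dxyz u [-0.001 -0.002 -0.036] ang u [1.000e-03 0.000e+00 2.742e+00] F [-0.7 -0.   4.6] M [-0.06 -0.02 -0.01] q [ 0.48  0.46 -0.41  1.98  0.26  0.75 -0.1 ] w 0.013809947875434414 39.871527096256614 t 12.45
```

servo_tool(
  xyz=[
    [0,0,0.004],
    [0,0,0.004],
    [0,0,0.004],
    [0,0,0.004],
    [0,0,0],
  ],
  angular=[
    [0,0,0.3],
    [0,0,0.3],
    [0,0,0.3],
    [0,0,0.3],
    [0,0,0],
  ],
  fingers=[0,0,0,0,0],
)

```text
time_s: 12.95
position: [0.4872, -0.1186, 0.1428]
tool_rot: [2.428, 1.993, 0.0]
wrist_force: [-0.5, 0.7, 5.4]
width: 0.0137
gripper_force: 39.9
```

```bash
python3 - <<'E'
from h import *
err(.487,-.1187,.1454,65.5)
E
```

```text
pos [ 0.4872 -0.1186  0.1428] yaw 78.76 dxyz u [-0.002 -0.003 -0.051] ang u [ 0.002 -0.     1.543] F [-0.5  0.7  5.4] M [ 0.    0.06 -0.07] q [ 0.45  0.45 -0.37  1.99  0.24  0.74 -0.26] w 0.013738079329904179 39.8682002350688 t 12.95
```

servo_tool(
  xyz=[
    [0,0,0.002],
    [0,0,0],
    [0,0,0],
    [0,0,0],
    [0,0,0],
  ],
  angular=[
    [0,0,0.3],
    [0,0,0.3],
    [0,0,0.3],
    [0,0,0.3],
    [0,0,0],
  ],
  fingers=[0,0,0,0,0],
)

```text
time_s: 13.45
position: [0.4872, -0.1191, 0.1428]
tool_rot: [2.597, 1.766, -0.0]
wrist_force: [0.2, -1.8, 5.2]
width: 0.0135
gripper_force: 39.9
```

```bash
python3 - <<'E'
from h import *
err(.487,-.1187,.1454,65.5)
E
```

```text
pos [ 0.4872 -0.1191  0.1428] yaw 68.44 dxyz u [ 0.006 -0.006 -0.052] ang u [0.004 0.003 0.342] F [ 0.2 -1.8  5.2] M [-0.22  0.06  0.05] q [ 0.41  0.45 -0.33  1.99  0.21  0.74 -0.41] w 0.013462246062967108 39.85297758132219 t 13.45
```

servo_tool(
  xyz=[
    [0,0,0],
    [0,0,0],
    [0,0,0],
  ],
  angular=[
    [0,0,0.15],
    [0,0,0.15],
    [0,0,0],
  ],
  fingers=[0,0,0],
)

```text
time_s: 13.75
position: [0.4871, -0.1199, 0.1428]
tool_rot: [2.635, 1.708, -0.001]
wrist_force: [0.5, -3.4, 5.8]
width: 0.014
gripper_force: 39.9
```

```bash
python3 - <<'E'
from h import *
err(.487,-.1187,.1454,65.5)
E
```

```text
pos [ 0.4871 -0.1199  0.1428] yaw 65.91 dxyz u [ 0.02  -0.012 -0.052] ang u [0.006 0.008 0.047] F [ 0.5 -3.4  5.8] M [-0.7   0.04  0.3 ] q [ 0.41  0.44 -0.32  1.99  0.2   0.74 -0.45] w 0.013976487693818668 39.89235732704401 t 13.75
```

servo_tool(
  xyz=[
    [0,0,0],
    [0,0,0],
    [0,0,0],
  ],
  angular=[
    [0,0,0.12],
    [0,0,0],
    [0,0,0],
  ],
  fingers=[0,0,0],
)

```text
time_s: 14.05
position: [0.4871, -0.1199, 0.1428]
tool_rot: [2.649, 1.686, -0.001]
wrist_force: [-1.0, -3.6, 5.8]
width: 0.0137
gripper_force: 40.1
```

```bash
python3 - <<'E'
from h import *
err(.487,-.1187,.1454,65.5)
E
```

```text
pos [ 0.4871 -0.1199  0.1428] yaw 64.94 dxyz u [ 0.021 -0.012 -0.052] ang u [ 0.006  0.009 -0.066] F [-1.  -3.6  5.8] M [-0.68  0.08  0.43] q [ 0.4   0.44 -0.31  1.99  0.2   0.74 -0.47] w 0.013702076288021225 40.06927598435368 t 14.05
```

servo_tool(
  xyz=[
    [0,0,0],
    [0,0,0],
    [0,0,0],
  ],
  angular=[
    [0,0,0.12],
    [0,0,0.08],
    [0,0,0],
  ],
  fingers=[0,0,0],
)

```text
time_s: 14.35
position: [0.4871, -0.1199, 0.1428]
tool_rot: [2.674, 1.646, -0.001]
wrist_force: [-0.2, -3.6, 5.1]
width: 0.0139
gripper_force: 40.8
```

```bash
python3 - <<'E'
from h import *
err(.487,-.1187,.1454,65.5)
E
```

```text
pos [ 0.4871 -0.1199  0.1428] yaw 63.25 dxyz u [ 0.021 -0.012 -0.052] ang u [ 0.007  0.011 -0.262] F [-0.2 -3.6  5.1] M [-0.79  0.03  0.67] q [ 0.4   0.44 -0.31  1.99  0.2   0.74 -0.49] w 0.013892366069184347 40.83528934555943 t 14.35
```

Torque is 0.67 N m and climbing with no further vertical travel, so it is at the stop. Letting go.

servo_tool(
  xyz=[
    [0,0,0],
    [0,0,0],
    [0,0,0],
    [0,0,0],
    [0,0,0],
  ],
  angular=[
    [0,0,-0.15],
    [0,0,0],
    [0,0,0],
    [0,0,0],
    [0,0,0],
  ],
  fingers=[0,0.6,0.6,0.6,0.6],
)

```text
time_s: 14.85
position: [0.4867, -0.1185, 0.1423]
tool_rot: [-2.658, -1.673, 0.001]
wrist_force: [-0.5, -0.2, -0.5]
width: 0.0438
gripper_force: 0.0
```

servo_tool(
  xyz=[
    [0,0,-0.1],
    [0,0,-0.4],
    [0,0,-0.6],
    [0,0,-0.8],
    [0,0,-0.8],
  ],
  angular=[
    [0,0,0],
    [0,0,0],
    [0,0,0],
    [0,0,0],
    [0,0,0],
  ],
  fingers=[0.6,0.6,0.6,0.6,0.6],
)

```text
time_s: 15.35
position: [0.4865, -0.1185, 0.2792]
tool_rot: [-2.658, -1.673, 0.001]
wrist_force: [1.3, -0.8, -0.1]
width: 0.0528
gripper_force: 0.0
```

servo_tool(
  xyz=[
    [-0.8,0,0],
    [-0.8,0,0],
    [0,0,0],
    [0,0,0],
    [0,0,0],
  ],
  angular=[
    [0,0,0],
    [0,0,0],
    [0,0,0],
    [0,0,0],
    [0,0,0],
  ],
  fingers=[0.6,0.6,0.6,0.6,0.6],
)

```text
time_s: 15.85
position: [0.4528, -0.1897, 0.2777]
tool_rot: [-2.658, -1.675, -0.001]
wrist_force: [-0.8, -0.1, 0.1]
width: 0.0527
gripper_force: 0.0
```

```bash
python3 - <<'E'
from ring import *
w=snap('wrist','w9');s=snap('side','s9')
err(.487,-.1187,.1454,65.5)
circ(w,(.487,-.119),.135,(.046,),.003,.001)
p=[int(k) for k in proj(s,[.487,-.119,.13])]
a=cv2.resize(s['color'][p[1]-30:p[1]+30,p[0]-30:p[0]+30],None,fx=6,fy=6,interpolation=2)
b=cv2.resize(w['color'],(430,323))
cv2.imwrite('pics/e.png',np.hstack([a,cv2.copyMakeBorder(b,0,37,0,0,cv2.BORDER_CONSTANT)])[...,::-1])
# bar yaw: show nothing else
E
```

```text
pos [ 0.4529 -0.1895  0.2776] yaw 64.48 dxyz u [1.57  0.006 2.644] ang u [-0.001 -0.003 -0.119] F [ 0.5  0.4 -0. ] M [-0.02 -0.03  0.02] q [ 0.57  0.24 -0.31  1.89  0.08  1.02 -0.22] w 0.05300120548117236 0.0 t 15.95
0.046 [31.5895  0.487  -0.119   0.046 ]
```

View pics/e.png

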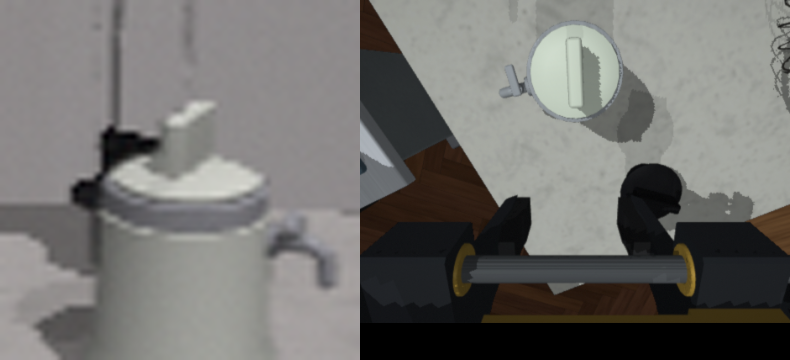

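The flange sits flush and centred on the ring. The bar in the wrist view, (574,38) to (575,107), is at yaw ≈64.5°, about 45° from the gap, so it is at the stop. Handing in.

```bash
python3 -c "
from workcell import robot
print(robot.sign_off())"
```

```text
the job is handed in; nothing more can be done
None
```

The cartridge is in the ring, pressed down, turned clockwise about 45° to the end stop and let go. The final pictures show it flush and centred; the job is handed in, but no verdict came back.

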